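# Hold the flour sieve over the mixing bowl

## Robot

A 6-joint arm with a two-finger parallel gripper is mounted at the origin on the work surface. World frame = base frame: x ahead of the robot, y to its left, z up, the work surface at z = 0. Lengths are in mm, angles in rad, forces in N, time in s.
With the tool pointing down it reaches from about 250 to 775 mm from the base axis. Payload 8.9 kg.
Tool frame: the origin (TCP) lies between the finger pads; the fingertips stand 22 mm ahead of it and the grasp point (between the pads) lies 3 mm ahead of it (r.tcp_to_tips is the distance from the TCP to the fingertips, in mm); z points along the fingers, y is the line along which they close (so a half turn about z gives the same grasp; the last joint's range is limited). The gripper opens to 85 mm and grips with 20 to 120 N. Pads are 22 mm wide; open, the fingers measure 114 mm over their backs; the gripper's body (76 mm by 85 mm) begins 54 mm behind the grasp point. The pads swing forward as they close: fully open they stand 13 mm farther back than shut.
Start: joints at [0.966, 0.291, -0.153, 1.127, 0, 1.431], TCP at [235.791, 469.069, 253.305] pointing down, gripper open.
Joint ranges: [-2.52, 2.52], [-0.91, 1.74], [-1.3, 1.37], [-1.96, 2.02], [-1.52, 1.47], [-3.14, 3.14]. Speed limits (rad/s): [2.22, 2.22, 2.79, 3.14, 3.14, 3.14].

## Interface

Orientations are given as a unit quaternion [x, y, z, w].
In Python, from plant import r gives the robot as it stands. The module is installed in compiled form; this text tells all that it offers.
- The arm moves only by the tool move_arm, never from a script. Its argument "moves" is a list of rows, each a list of 3 entries, a list of its own where there are three numbers: the shift along the tool's x, y, z as a fraction of full scale, then the turn, a rotation vector about the tool's x, y, z as a fraction of full scale, then the opening, from -1 (shut) to 1 (fully open), so that 0 is half open. A call has 1 to 5 rows; each row shifts and turns the commanded pose from where the row before left it, along the tool's axes as they then stand; what a row does not reach is not made up. Full scale, the value 1, is 20 mm for a shift and 6 degrees for a turn. A row lasts 1/8 s, in which the tool goes at most 62.5 mm and 10.7 degrees, less where a joint would pass 70% of its speed; a pose out of reach is approached as far as the arm can. A call with a number of a shift or a turn outside -1 to 1 is refused whole. A call with a gripper value outside its range is refused whole. The fingers move at their own pace and stop on an object; the grip force is fixed at half the most. Time passes only in rows, so rows that do not move let the fingers close. It gives the time, the measured TCP pose, the force, the opening and the grip force at its end, in the units of the state.
- r.get_obs(): the state, without advancing time (a new reading comes with each control period).
- r.grab_frame(name): name is "scene" or "top" or "wrist"; returns a dict with "color" (420x560x3 uint8, red, green, blue), "vfov" (degrees; the focal length in pixels is half the picture's height over the tangent of half this angle, whatever the lens; pixels are square), "cx", "cy" (the principal point, pixels), "extrinsics" (4x4, takes a point from world to camera coordinates). Camera axes: x right, y up, looking along -z (the intrinsics and any distortion apply to the point x, -y, -z); pixel columns grow to the right and rows downward; lengths in mm; the calibration is good to about 2 mm. The wrist camera is an equidistant fisheye: a pixel r from the principal point sees the ray r / f radians off the axis. A picture is of the moment at which its call begins. There is no depth.
- r.finish_job(): hands the job in; it is judged then, once.
The state is a dict: "time": time; "qpos": joint angles; "joint_vel": joint speeds; "effort": joint torques, N m; "tool_pos": TCP position; "tcp_rot": TCP orientation; "wrist_force": force on the tool from outside, world axes, zero at the start; "torque": the same for the moment, N m; "width": finger opening in mm; "grip_force": force on a finger pad.
Only numpy, scipy, OpenCV 4.12 (cv2) and the standard library are available. Lean on these libraries where they do the work, as an engineer would, in place of code of your own. Each camera call takes 0.05 s, during which the arm holds its last target. There are 200 camera calls.

## Task

Flour is about to be poured: take the flour sieve by its yellow handle, draw it up out of its white stand, turn it level with the open side up and bring it centred over the steel mixing bowl, a few centimetres above the rim. Finish while still holding it there, steady and touching nothing but the gripper. Do not drop the sieve, and leave the bowl, milk bottle, carton and beaker where they stand.

Things in the scene. Friction and masses are not known exactly. Their poses are not given: they have to be found in the camera images.
- sieve_mesh (a point): Steel flour sieve, 180 g: straight hoop 130 mm across, 35 mm deep, mesh closing one end. This point: centre of the mesh. z axis: out of the open side (up at the end). -y axis: along the handle, away from the hoop. It starts on its edge in the stand: handle level, mesh against the leaning plate, z 60 degrees from vertical; a 60 degree turn about the handle makes it level.
- sieve_grip (a point): Where to grip: on the centre line of the sieve's round yellow handle (18 mm thick, from 75 to 200 mm from the hoop's axis), 135 mm from that axis. Axes parallel to those of sieve_mesh, in whose frame it lies at 0, -135, +25 mm. It moves with the sieve; at the start 98 mm above the table.
- stand: White sieve stand, fixed. Base 130 x 200 x 12 mm, back plate leaning 30 degrees (top 141 mm high), ledge under the hoop, lip 8 mm up its front with 7 mm of play, post under the handle 84 mm from the hoop's axis. Origin under the base, 85 mm below the mesh centre. At yaw 0 the open side faces +x and up, the handle -y. The sieve comes out straight up or along the plate.
- bowl_rim (a point): Loose round steel mixing bowl (0.9 kg), 220 mm across at the rim and 100 mm high. This point is the centre of its mouth, level with the rim. z is up.
- milk_mid (a point): Bystander: milk bottle with blue label and yellow cap, 76 mm across, 210 mm high. This point is its centre, half-way up.
- carton_mid (a point): Bystander: upright cardboard carton, 55 x 90 x 150 mm high. This point is its centre, half-way up.
- beaker_mid (a point): Bystander: clear measuring beaker, 76 mm across, 100 mm high, standing on a kitchen scale (180 x 150 mm, 28 mm high). This point is its centre, half-way up.
- eggs: Bystander: cardboard egg tray with brown eggs, fixed to the table, 110 x 160 mm, 73 mm high over the eggs. Origin at the centre of its underside.
Mind the look-alikes: they are no part of the job. Of the things that look like the part that bears bowl_rim, the middle-sized one is meant.

How it is judged:
By the outcome, as a careful person would: the job done as asked, in the order asked, and still so for the second after the job is handed in, while the arm keeps its last pose, push and grip.
It also fails if it takes over 37 s, if anything falls off the work surface, if the arm or the gripper's body presses on something with over 40 N, if the wrist force passes 120 N, or if a joint passes its speed limit or range.

## Working session

There is one attempt and no reset: what is moved stays moved. The work goes in short steps, Python scripts to look and compute and a tool call to move; the robot and the scene stay as the last step left them, time stands still between calls to the robot, and variables do not carry over. Pictures are saved under pics/ and viewed, at most 10 in all, crops included, and the job is handed in when it is done.

Besides the shell and the picture viewer there is one more tool, called after "Request:" as a command line: name --argument value ..., lists and objects as JSON in quotes. move_arm: Moves the arm, as the interface text tells. Shift numbers are shares of 20 mm and turn numbers shares of 6 degrees, none past 1 either way. Its arguments: {"type":"object","properties":{"moves":{"type":"array"}},"required":["moves"]}

```bash
mkdir -p pics
cat > h.py <<'E'
import numpy as np, cv2
from plant import r
from scipy.spatial.transform import Rotation as R
def save(name,fn,crop=None,s=1):
    f=r.grab_frame(name); c=f["color"][:,:,::-1]
    np.savez('pics/'+fn+'.npz',E=f["extrinsics"],v=f["vfov"],cx=f["cx"],cy=f["cy"]); 
    cv2.imwrite('pics/'+fn+'_full.png',c)
    if crop: u0,v0,u1,v1=crop; c=c[v0:v1,u0:u1]
    if s!=1: c=cv2.resize(c,None,fx=s,fy=s,interpolation=cv2.INTER_CUBIC)
    cv2.imwrite('pics/'+fn+'.png',c)
def cal(fn): 
    d=np.load('pics/'+fn+'.npz'); f=210/np.tan(np.radians(float(d['v']))/2); return d['E'],f,float(d['cx']),float(d['cy'])
def ray(fn,u,v,fish=False):
    E,f,cx,cy=cal(fn); x,y=(u-cx)/f,(v-cy)/f
    if fish:
        t=np.hypot(x,y); s=np.sin(t)/t if t>0 else 1; d=np.array([x*s,-y*s,-np.cos(t)])
    else: d=np.array([x,-y,-1.])
    Rm=E[:3,:3]; return -Rm.T@E[:3,3], Rm.T@d
def atz(fn,u,v,z,fish=False):
    o,d=ray(fn,u,v,fish); return o+d*(z-o[2])/d[2]
def proj(fn,P,fish=False):
    E,f,cx,cy=cal(fn); p=E[:3,:3]@np.array(P,float)+E[:3,3]; x,y,z=p[0],-p[1],-p[2]
    if fish:
        q=np.hypot(x,y); t=np.arctan2(q,z); return cx+f*t*x/q, cy+f*t*y/q
    return cx+f*x/z, cy+f*y/z
def tri(*L):
    A=np.zeros((3,3));b=np.zeros(3)
    for o,d in L:
        d=d/np.linalg.norm(d);M=np.eye(3)-np.outer(d,d);A+=M;b+=M@o
    return np.linalg.solve(A,b)
E
python3 - <<'E'
from h import *
o=r.get_obs(); print(o['tool_pos'],o['tcp_rot'],o['time'])
for n in('scene','top'):
    save(n,n+'1',None,1.4); print(n,cal(n+'1')[1:],ray(n+'1',280,210))
print(r.tcp_to_tips)
E
```

```text
[235.54324719 468.72571333 252.7203581 ] [ 2.30786510e-01  9.73004183e-01 -6.19803327e-04 -2.50077046e-04] 0.0
scene (np.float64(452.09842134726676), 286.55818088587205, 201.73094331292108) (array([1187.65228975,   16.56490469, 1270.52985048]), array([-0.4721489 ,  0.03132294, -0.88127139]))
top (np.float64(526.1995115352979), 274.2897146519305, 206.3388628867096) (array([ 351.90664841,  100.20577565, 1736.69705864]), array([ 0.09678231, -0.00846709, -0.99535304]))
22.0
```

View pics/scene1.png

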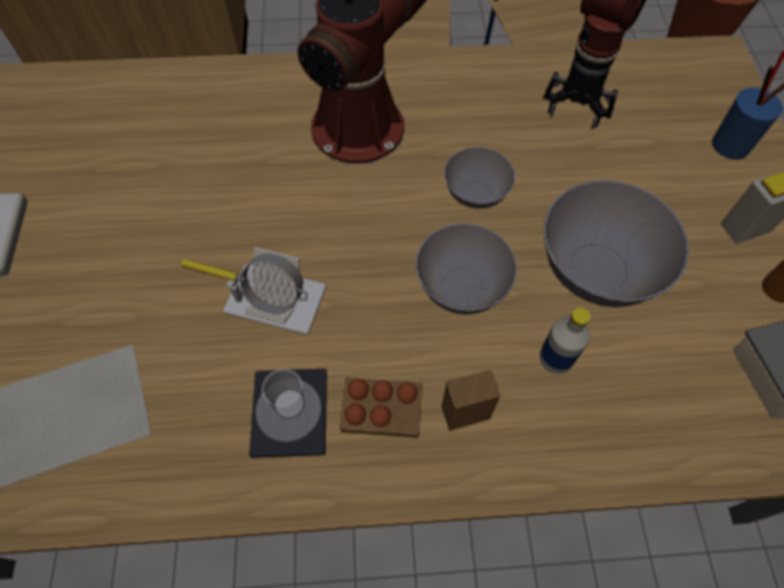

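View pics/top1.png

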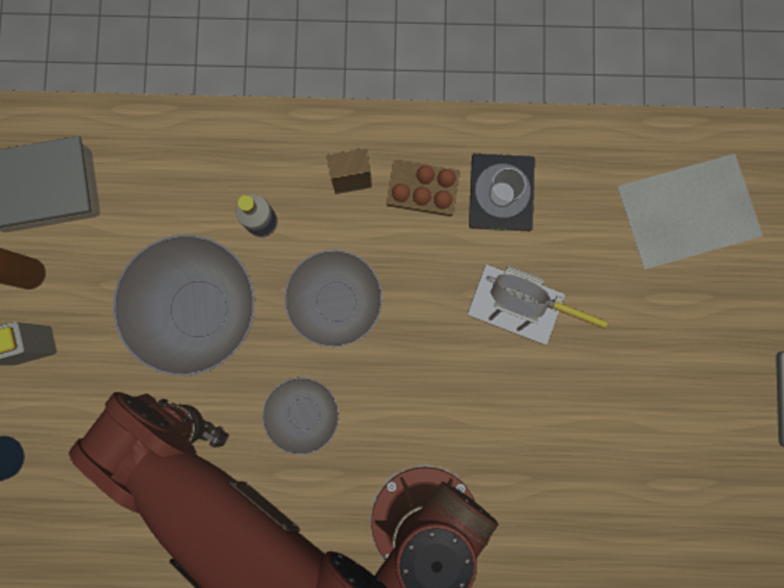

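The scene view shows three bowls: small (480,178), middle (466,270) and large (615,243). The middle one is the target. The only sieve, with its yellow handle, is at (270,283), handle end (183,263). Other yellow things are the bottle caps at (580,316) and (776,184). I'll check the choice in one close crop.

Run:
```python
from h import *
a=cv2.imread('pics/scene1_full.png')[165:245,120:240]; b=cv2.imread('pics/top1_full.png')[180:255,325:440]
a=cv2.resize(a,(780,520)[:2] and (600,400),interpolation=cv2.INTER_CUBIC)[:, :]
a=cv2.resize(cv2.imread('pics/scene1_full.png')[170:240,125:237],(560,350),interpolation=cv2.INTER_CUBIC)
a=cv2.resize(cv2.imread('pics/scene1_full.png')[172:240,125:237],None,fx=3.5,fy=3.5,interpolation=cv2.INTER_CUBIC)
b=cv2.resize(cv2.imread('pics/top1_full.png')[180:248,328:440],None,fx=3.5,fy=3.5,interpolation=cv2.INTER_CUBIC)
cv2.imwrite('pics/c1.png',np.hstack([a,b]))
S=lambda u,v:ray('scene1',u/1.4,v/1.4)
T=lambda u,v:ray('top1',u/1.4,v/1.4)
print('handle end',tri(S(183,263),T(606,324)),'inner',tri(S(235,276),T(556,306)))
t=lambda u,v,z:atz('top1',u/1.4,v/1.4,z).round(0)
s=lambda u,v,z:atz('scene1',u/1.4,v/1.4,z).round(0)
print('bowl',t(333.5,298,100),t(286,298,100),t(381,298,100),s(466,270,100))
print('bowl scene l r t b',s(417,268,100),s(516,268,100))
print('stand corners',[t(*p,12) for p in((487,265),(565,290),(547,344),(469,314))])
print('milk',t(247,203,210),s(580,316,210),'carton',t(348,158,150),'egg',t(423,187,40),'beaker',t(508,185,128))
print('small',t(301,415,60),'large',t(184,304,130))
```

```text
handle end [ 455.48086399 -388.15642133   98.44953422] inner [ 493.25813121 -276.71848147   95.87736051]
bowl [499. 217. 100.] [496. 322. 100.] [501. 111. 100.] [512. 220. 100.]
bowl scene l r t b [501. 116. 100.] [514. 329. 100.]
stand corners [array([ 594., -137.,   12.]), array([ 539., -321.,   12.]), array([ 411., -279.,   12.]), array([477., -96.,  12.])]
milk [686. 397. 210.] [688. 403. 210.] carton [805. 191. 150.] egg [771.  19.  40.] beaker [ 759. -166.  128.]
small [237. 284.  60.] large [475. 541. 130.]
```

View pics/c1.png

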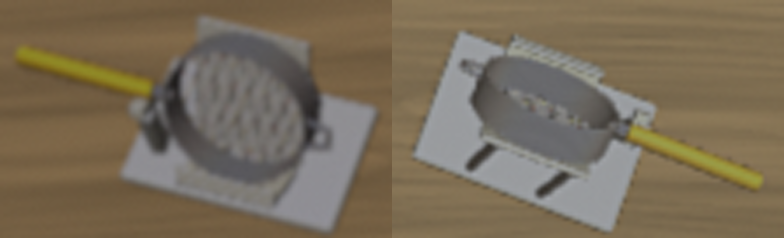

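The crop confirms it. The sieve's open side faces the camera (+x, upward), and the plate and struts are on the robot side. The handle ends at about scene (183,263) and top (606,324). The handle's yaw is about -18.6° and its height 98 mm checks out. The middle bowl's rim centre is at about (500–510, 218), with a width of ~212, which matches 220.

```bash
cat > plan.py <<'E'
from h import *
def plan(target_p,target_R,N,start=None,open_=1):
    if start is None:
        o=r.get_obs(); start=(np.array(o['tool_pos']),R.from_quat(o['tcp_rot']))
    p,q=start; rv=(q.inv()*target_R).as_rotvec()/N; 
    tr=np.round(np.degrees(rv)/6,3); step=(np.array(target_p)-p)/N
    for i in range(N):
        s=np.round(q.inv().apply((np.array(target_p)-p)/(N-i))/20,2); p=p+q.apply(s*20); q=q*R.from_rotvec(np.radians(tr*6))
        print([s.tolist(),tr.tolist(),open_], end=',\n' if i%5==4 else ',')
    print('\nend',p.round(1),q.as_quat().round(3))
    return p,q
def grip_R(psi,tilt):  # psi: sieve yaw deg, tilt outward deg
    c,s=np.cos(np.radians(psi)),np.sin(np.radians(psi)); xp=np.array([c,s,0]); x=np.array([-s,c,0]); z=np.array([0,0,-1.])
    return R.from_matrix(np.column_stack([x,np.cross(z,x),z]))*R.from_euler('x',-tilt,degrees=True)
E
python3 - <<'E'
from plan import *
plan([470,-322,235],grip_R(-18.6,0),40)
E
```

```text
[[-0.71, -0.75, 0.02], [-0.0, 0.0, 0.341], 1],[[-0.73, -0.73, 0.02], [-0.0, 0.0, 0.341], 1],[[-0.76, -0.7, 0.02], [-0.0, 0.0, 0.341], 1],[[-0.78, -0.67, 0.02], [-0.0, 0.0, 0.341], 1],[[-0.81, -0.64, 0.02], [-0.0, 0.0, 0.341], 1],
[[-0.83, -0.61, 0.02], [-0.0, 0.0, 0.341], 1],[[-0.85, -0.58, 0.02], [-0.0, 0.0, 0.341], 1],[[-0.87, -0.55, 0.02], [-0.0, 0.0, 0.341], 1],[[-0.89, -0.52, 0.02], [-0.0, 0.0, 0.341], 1],[[-0.91, -0.49, 0.02], [-0.0, 0.0, 0.341], 1],
[[-0.92, -0.46, 0.02], [-0.0, 0.0, 0.341], 1],[[-0.94, -0.42, 0.02], [-0.0, 0.0, 0.341], 1],[[-0.95, -0.39, 0.02], [-0.0, 0.0, 0.341], 1],[[-0.97, -0.36, 0.02], [-0.0, 0.0, 0.341], 1],[[-0.98, -0.32, 0.02], [-0.0, 0.0, 0.341], 1],
[[-0.99, -0.29, 0.02], [-0.0, 0.0, 0.341], 1],[[-1.0, -0.25, 0.03], [-0.0, 0.0, 0.341], 1],[[-1.01, -0.22, 0.02], [-0.0, 0.0, 0.341], 1],[[-1.02, -0.18, 0.03], [-0.0, 0.0, 0.341], 1],[[-1.02, -0.14, 0.02], [-0.0, 0.0, 0.341], 1],
[[-1.03, -0.11, 0.03], [-0.0, 0.0, 0.341], 1],[[-1.03, -0.07, 0.02], [-0.0, 0.0, 0.341], 1],[[-1.03, -0.03, 0.03], [-0.0, 0.0, 0.341], 1],[[-1.03, 0.0, 0.02], [-0.0, 0.0, 0.341], 1],[[-1.03, 0.04, 0.03], [-0.0, 0.0, 0.341], 1],
[[-1.03, 0.08, 0.02], [-0.0, 0.0, 0.341], 1],[[-1.02, 0.11, 0.03], [-0.0, 0.0, 0.341], 1],[[-1.02, 0.15, 0.02], [-0.0, 0.0, 0.341], 1],[[-1.01, 0.19, 0.03], [-0.0, 0.0, 0.341], 1],[[-1.01, 0.22, 0.02], [-0.0, 0.0, 0.341], 1],
[[-1.0, 0.26, 0.03], [-0.0, 0.0, 0.341], 1],[[-0.99, 0.29, 0.02], [-0.0, 0.0, 0.341], 1],[[-0.98, 0.33, 0.03], [-0.0, 0.0, 0.341], 1],[[-0.96, 0.37, 0.02], [-0.0, 0.0, 0.341], 1],[[-0.95, 0.4, 0.03], [-0.0, 0.0, 0.341], 1],
[[-0.93, 0.43, 0.02], [-0.0, 0.0, 0.341], 1],[[-0.92, 0.47, 0.03], [-0.0, 0.0, 0.341], 1],[[-0.9, 0.5, 0.02], [-0.0, 0.0, 0.341], 1],[[-0.88, 0.53, 0.03], [-0.0, 0.0, 0.341], 1],[[-0.87, 0.56, 0.02], [-0.0, 0.0, 0.341], 1],

end [ 470.1 -322.1  235. ] [ 0.812  0.584 -0.001  0.   ]
```

Request:
move_arm --moves '[[[-0.7,-0.75,0],[0,0,0.35],1],[[-0.75,-0.75,0],[0,0,0.35],1],[[-0.75,-0.7,0],[0,0,0.35],1],[[-0.8,-0.65,0],[0,0,0.35],1],[[-0.8,-0.65,0],[0,0,0.35],1]]'

```text
time: 0.72
tool_pos: [265.3, 368.8, 253.2]
tcp_rot: [0.32, 0.948, -0.0, -0.0]
wrist_force: [0.7, -0.0, 0.5]
width: 85.3
grip_force: 0.0
```

Request:
move_arm --moves '[[[-0.85,-0.6,0],[0,0,0.35],1],[[-0.85,-0.6,0],[0,0,0.35],1],[[-0.85,-0.55,0],[0,0,0.35],1],[[-0.9,-0.5,0],[0,0,0.35],1],[[-0.9,-0.5,0],[0,0,0.35],1]]'

```text
time: 1.35
tool_pos: [294.2, 269.9, 253.3]
tcp_rot: [0.405, 0.914, -0.0, 0.0]
wrist_force: [0.0, -0.2, -0.4]
width: 85.6
grip_force: 0.0
```

Request:
move_arm --moves '[[[-0.9,-0.45,0],[0,0,0.35],1],[[-0.95,-0.4,0],[0,0,0.35],1],[[-0.95,-0.4,0],[0,0,0.35],1],[[-0.95,-0.35,0],[0,0,0.35],1],[[-1,-0.3,0],[0,0,0.35],1]]'

```text
time: 1.98
tool_pos: [322.7, 171.6, 253.3]
tcp_rot: [0.487, 0.873, -0.0, -0.0]
wrist_force: [0.2, -0.4, 0.0]
width: 85.4
grip_force: 0.0
```

Request:
move_arm --moves '[[[-1,-0.3,0],[0,0,0.35],1],[[-1,-0.25,0],[0,0,0.35],1],[[-1,-0.2,0],[0,0,0.35],1],[[-1,-0.2,0],[0,0,0.35],1],[[-1,-0.15,0],[0,0,0.35],1]]'

```text
time: 2.6
tool_pos: [349.6, 72.8, 253.3]
tcp_rot: [0.565, 0.825, 0.0, 0.0]
wrist_force: [-0.1, 1.0, 0.1]
width: 85.2
grip_force: 0.0
```

Request:
move_arm --moves '[[[-1,-0.1,0],[0,0,0.35],1],[[-1,-0.05,0],[0,0,0.35],1],[[-1,0,0],[0,0,0.35],1],[[-1,0,0],[0,0,0.35],1],[[-1,0.05,0],[0,0,0.35],1]]'

```text
time: 3.22
tool_pos: [377.1, -23.4, 253.3]
tcp_rot: [0.638, 0.77, -0.0, -0.0]
wrist_force: [0.3, -0.8, 0.1]
width: 85.5
grip_force: 0.0
```

Request:
move_arm --moves '[[[-1,0.1,0],[0,0,0.35],1],[[-1,0.1,0],[0,0,0.35],1],[[-1,0.15,0],[0,0,0.35],1],[[-1,0.2,0],[0,0,0.35],1],[[-1,0.2,0],[0,0,0.35],1]]'

```text
time: 3.85
tool_pos: [403.5, -121.1, 253.2]
tcp_rot: [0.706, 0.708, -0.0, -0.0]
wrist_force: [0.2, 0.2, -0.4]
width: 85.4
grip_force: 0.0
```

Run:
```python
from plan import *
o=r.get_obs();print(o['time'],o['tool_pos'],o['qpos'])
plan([470,-322,235],grip_R(-18.6,0),10)
```

```text
3.85 [ 403.47859549 -121.10823264  253.22473727] [-4.65564165e-01  9.32297361e-02 -4.02810219e-01  1.07490192e+00
  4.61532998e-05  1.10183179e+00]
[[-1.01, 0.33, 0.09], [-0.0, -0.0, 0.313], 1],[[-0.99, 0.36, 0.09], [-0.0, -0.0, 0.313], 1],[[-0.98, 0.39, 0.09], [-0.0, -0.0, 0.313], 1],[[-0.97, 0.43, 0.09], [-0.0, -0.0, 0.313], 1],[[-0.95, 0.46, 0.09], [-0.0, -0.0, 0.313], 1],
[[-0.94, 0.49, 0.09], [-0.0, -0.0, 0.313], 1],[[-0.92, 0.52, 0.09], [-0.0, -0.0, 0.313], 1],[[-0.91, 0.55, 0.09], [-0.0, -0.0, 0.313], 1],[[-0.89, 0.58, 0.09], [-0.0, -0.0, 0.313], 1],[[-0.86, 0.6, 0.1], [-0.0, -0.0, 0.313], 1],

end [ 469.9 -322.   235. ] [ 0.812  0.584 -0.    -0.   ]
```

Request:
move_arm --moves '[[[-1,0.35,0.05],[0,0,0.3],1],[[-1,0.35,0.1],[0,0,0.3],1],[[-1,0.4,0.1],[0,0,0.3],1],[[-0.95,0.45,0.1],[0,0,0.3],1],[[-0.95,0.45,0.1],[0,0,0.3],1]]'

```text
time: 4.47
tool_pos: [438.6, -221.8, 244.1]
tcp_rot: [0.759, 0.651, -0.0, -0.0]
wrist_force: [0.7, 0.4, 0.3]
width: 85.4
grip_force: 0.0
```

Request:
move_arm --moves '[[[-0.95,0.5,0.1],[0,0,0.3],1],[[-0.9,0.5,0.1],[0,0,0.3],1],[[-0.9,0.55,0.1],[0,0,0.35],1],[[-0.9,0.6,0.1],[0,0,0.35],1],[[-0.85,0.6,0.1],[0,0,0.35],1]]'

```text
time: 5.1
tool_pos: [472.8, -321.7, 234.0]
tcp_rot: [0.813, 0.583, -0.0, -0.0]
wrist_force: [0.0, 0.4, -0.9]
width: 85.3
grip_force: 0.0
```

Request:
move_arm --moves '[[[0,0,0],[0,0,0],1]]'

```text
time: 5.22
tool_pos: [472.6, -321.8, 233.7]
tcp_rot: [0.813, 0.583, -0.0, -0.0]
wrist_force: [-0.3, 0.4, 0.3]
width: 85.6
grip_force: 0.0
```

Run:
```python
from plan import *
o=r.get_obs();print(o['time'],o['tool_pos'],o['tcp_rot'],o['qpos'])
save('wrist','w1',None,1.4)
print(cal('w1')[1:])
for P in([455.5,-388.2,98],[476,-326.5,98],[493.3,-276.7,98],[519,-199,98]): print(np.array(proj('w1',P,True))*1.4)
```

```text
5.225 [ 472.63874976 -321.82155981  233.69310341] [ 8.12571531e-01  5.82861459e-01 -6.12984570e-05 -1.53245674e-04] [-7.25606712e-01  3.90907859e-01 -6.00048489e-02  1.12020963e+00
 -5.17970156e-05  1.17149444e+00]
(np.float64(325.19226210127806), 283.1281703846061, 207.0910923244713)
[405.12458205 389.5642746 ]
[405.13937944 290.75409621]
[406.18788838 200.16687974]
[405.15592006  56.66811045]
```

View pics/w1.png

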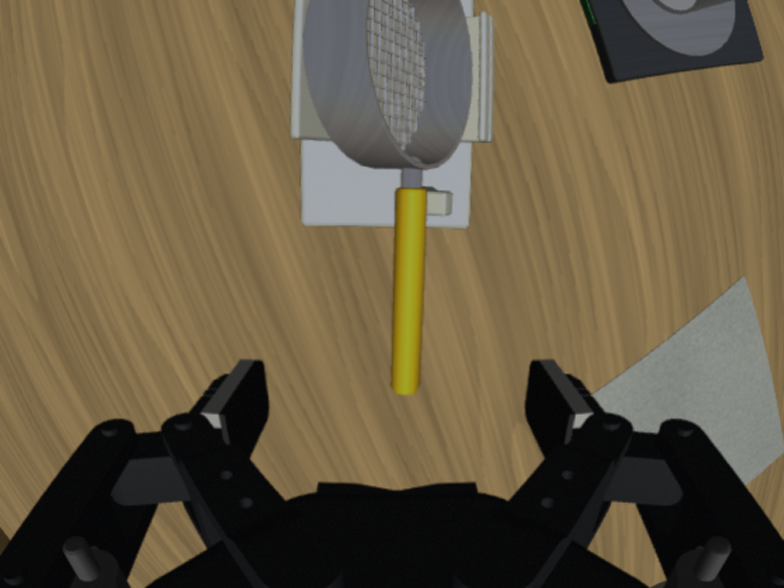

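The wrist view shows the handle from (411,188) at the hoop to its end at (405,393), between the fingers, within a few pixels of my prediction.

Run:
```python
from plan import *
e=atz('w1',405/1.4,392/1.4,98,True); i=atz('w1',411.5/1.4,189/1.4,98,True)
d=e-i; L=np.linalg.norm(d); psi=np.degrees(np.arctan2(d[0],-d[1])); print(e,i,L,psi)
g=i+d/L*62; print('grip',g)
Rg=grip_R(psi,20); z=Rg.as_matrix()[:,2]
a=plan(g-3*z-80*z,Rg,5)
plan(g-3*z,Rg,5,a)
```

```text
[ 454.86953712 -389.85458297   98.        ] [ 498.12083379 -271.66881929   98.        ] 125.85129876068366 -20.100619453583185
grip [ 476.81330324 -329.89243255   98.        ]
[[-0.06, -0.21, 0.58], [-0.668, -0.009, 0.048], 1],[[-0.07, -0.25, 0.56], [-0.668, -0.009, 0.048], 1],[[-0.07, -0.29, 0.54], [-0.668, -0.009, 0.048], 1],[[-0.06, -0.33, 0.52], [-0.668, -0.009, 0.048], 1],[[-0.07, -0.36, 0.5], [-0.668, -0.009, 0.048], 1],

end [ 450.2 -320.2  176.1] [0.807 0.564 0.1   0.142]
[[-0.0, -0.0, 0.8], [-0.0, -0.0, 0.0], 1],[[-0.0, -0.0, 0.8], [-0.0, -0.0, 0.0], 1],[[-0.0, -0.0, 0.8], [-0.0, -0.0, 0.0], 1],[[-0.0, -0.0, 0.8], [-0.0, -0.0, 0.0], 1],[[-0.0, -0.0, 0.8], [-0.0, -0.0, 0.0], 1],

end [ 475.9 -329.6  100.9] [0.807 0.564 0.1   0.142]
```

Request:
move_arm --moves '[[[-0.06,-0.21,0.58],[-0.67,0,0.05],1],[[-0.07,-0.25,0.56],[-0.67,0,0.05],1],[[-0.07,-0.29,0.54],[-0.67,0,0.05],1],[[-0.06,-0.33,0.52],[-0.67,0,0.05],1],[[-0.07,-0.36,0.5],[-0.67,0,0.05],1]]'

```text
time: 5.9
tool_pos: [450.1, -318.9, 176.6]
tcp_rot: [0.807, 0.564, 0.103, 0.143]
wrist_force: [-0.1, -0.7, -1.0]
width: 85.0
grip_force: 0.0
```

Request:
move_arm --moves '[[[0,0,0.8],[0,0,0],1],[[0,0,0.8],[0,0,0],1],[[0,0,0.8],[0,0,0],1],[[0,0,0.5],[0,0,0],1],[[0,0,0],[0,0,0],1]]'

```text
time: 6.52
tool_pos: [469.0, -325.6, 121.6]
tcp_rot: [0.807, 0.564, 0.102, 0.141]
wrist_force: [-0.3, -0.1, 1.1]
width: 85.7
grip_force: 0.0
```

Run:
```python
from plan import *
o=r.get_obs();print(o['time'],o['tool_pos'],o['tcp_rot'],o['wrist_force'])
g=np.array([476.81,-329.89,98]);Rg=grip_R(-20.1,20);z=Rg.as_matrix()[:,2]
plan(g-3*z,Rg,2)
save('wrist','w2',None,1.4)
for P in([454.9,-389.9,98],[476.8,-329.9,98],[498.1,-271.7,98]): print(np.array(proj('w2',P,True))*1.4)
```

```text
6.525 [ 468.96137619 -325.58688863  121.56074722] [0.80703642 0.56429298 0.101804   0.14107303] [-0.27174794 -0.13478887  1.08262162]
[[-0.04, 0.01, 0.55], [0.003, -0.025, -0.002], 1],[[-0.03, 0.0, 0.56], [0.003, -0.025, -0.002], 1],
end [ 475.8 -329.5  100.8] [0.807 0.564 0.099 0.142]
[398.44731123 505.27803081]
[398.41099373 370.83105627]
[398.34158179 191.92261607]
```

View pics/w2.png

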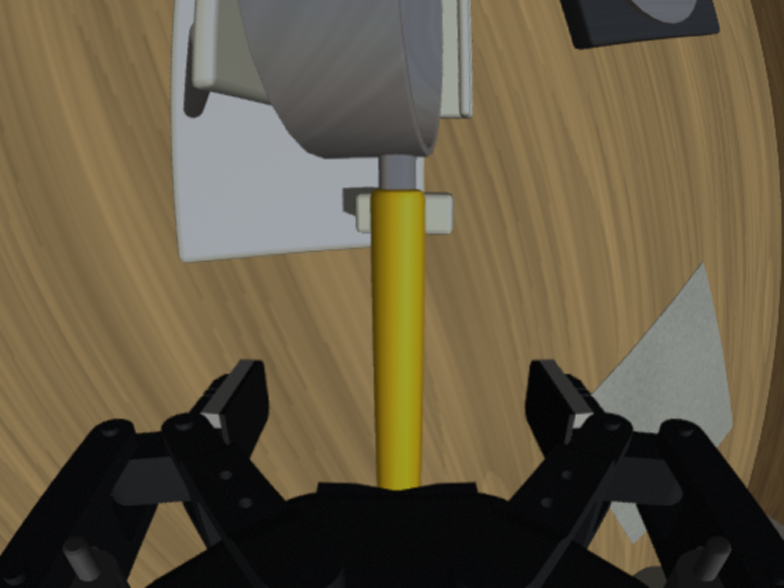

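The handle is centred between the pads, at column 398 and parallel to the tool's x axis. Next I advance and close.

Request:
move_arm --moves '[[[0,0,0.55],[0,0,0],1],[[0,0,0.55],[0,0,0],1],[[0,0,0],[0,0,0],-1],[[0,0,0],[0,0,0],-1],[[0,0,0],[0,0,0],-1]]'

```text
time: 7.2
tool_pos: [476.4, -328.8, 101.6]
tcp_rot: [0.807, 0.564, 0.102, 0.142]
wrist_force: [-0.6, 0.3, -1.0]
width: 32.3
grip_force: 0.0
```

Request:
move_arm --moves '[[[0,0,0],[0,0,0],-1],[[0,0,0],[0,0,0],-1],[[0,0,0],[0,0,0],-1],[[0,0,0],[0,0,0],-1]]'

```text
time: 7.7
tool_pos: [476.3, -328.9, 101.5]
tcp_rot: [0.807, 0.564, 0.102, 0.142]
wrist_force: [-0.5, -0.4, 1.8]
width: 16.3
grip_force: 58.4
```

Run:
```python
from plan import *
o=r.get_obs();print(o)
p=np.array(o['tool_pos'])
plan(p+[0,0,80],R.from_quat(o['tcp_rot']),8,open_=-1)
```

```text
{'time': 7.7, 'qpos': array([-0.81387031,  0.3323023 , -0.62653872,  0.29723066,  0.15809786,
        1.13300617]), 'joint_vel': array([ 2.50348865e-03, -7.54702775e-04, -1.02847507e-03,  4.62411114e-04,
       -2.11146021e-04, -6.93722239e-05]), 'effort': array([ 3.64894196e-01, -4.98573768e+01,  2.70149750e+01, -3.34464803e+00,
        7.59067610e-01,  2.57669605e-02]), 'tool_pos': array([ 476.33629317, -328.86149363,  101.50855002]), 'tcp_rot': array([0.80709771, 0.56400769, 0.10182286, 0.14184752]), 'wrist_force': array([-0.52147742, -0.40696683,  1.75114135]), 'torque': array([ 0.06487899,  0.39473636, -0.0181267 ]), 'grip_force': 58.3907425403595, 'width': 16.322451201165403}
[[0.0, 0.17, -0.47], [0.0, 0.0, 0.0], -1],[[0.0, 0.17, -0.47], [0.0, 0.0, 0.0], -1],[[0.0, 0.17, -0.47], [0.0, 0.0, 0.0], -1],[[0.0, 0.17, -0.47], [0.0, 0.0, 0.0], -1],[[0.0, 0.17, -0.47], [0.0, 0.0, 0.0], -1],
[[0.01, 0.18, -0.47], [0.0, 0.0, 0.0], -1],[[0.0, 0.17, -0.47], [0.0, 0.0, 0.0], -1],[[0.01, 0.18, -0.47], [0.0, 0.0, 0.0], -1],
end [ 476.4 -328.8  181.6] [0.807 0.564 0.102 0.142]
```

Request:
move_arm --moves '[[[0,0.1,-0.24],[0,0,0],-1],[[0,0.17,-0.47],[0,0,0],-1],[[0,0.17,-0.47],[0,0,0],-1],[[0,0.17,-0.47],[0,0,0],-1],[[0,0.17,-0.47],[0,0,0],-1]]'

```text
time: 8.32
tool_pos: [476.4, -329.0, 147.5]
tcp_rot: [0.807, 0.564, 0.102, 0.142]
wrist_force: [0.2, 0.7, -2.0]
width: 16.2
grip_force: 58.5
```

Request:
move_arm --moves '[[[0,0.17,-0.47],[0,0,0],-1],[[0,0.17,-0.47],[0,0,0],-1],[[0,0.17,-0.47],[0,0,0],-1],[[0,0.17,-0.47],[0,0,0],-1],[[0,0.17,-0.47],[0,0,0],-1]]'

```text
time: 8.95
tool_pos: [476.0, -329.1, 197.2]
tcp_rot: [0.807, 0.564, 0.102, 0.142]
wrist_force: [-0.2, 0.1, -1.8]
width: 16.1
grip_force: 58.5
```

Run:
```python
from plan import *
o=r.get_obs();print(o['time'],o['tool_pos'],o['wrist_force'],o['torque'],o['width'],o['grip_force'])
save('wrist','w3',None,1); save('scene','s3',(100,120,300,260),2.6)
a=cv2.imread('pics/w3.png');b=cv2.imread('pics/s3.png'); b=cv2.resize(b,(400,280));a=cv2.resize(a,(400,300))
cv2.imwrite('pics/m3.png',np.hstack([a[:280],b]))
```

```text
8.95 [ 476.027397   -329.06268779  197.19147365] [-0.1686086   0.11262447 -1.82913547] [-0.06300136  0.51902668  0.06956407] 16.116537547762398 58.46099674701691
```

View pics/m3.png

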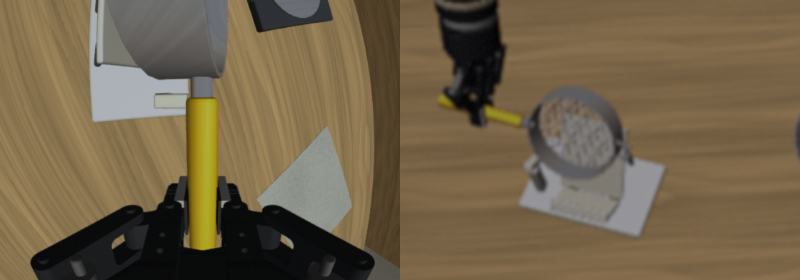

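The sieve is held and clear of its ledge, with no visible sag. The handle root sits at the same wrist pixel as before the lift. Next I lift higher, turn level and travel.

Run:
```python
from plan import *
o=r.get_obs(); q=R.from_quat(o['tcp_rot']); p=np.array(o['tool_pos'])
a=plan(p+[0,0,60],q,5,open_=-1)
a=plan([480,-290,265],grip_R(-18,80),15,a,-1)
B=np.array([502,218]); psi=0
plan([B[0]-3,B[1]-137,235],grip_R(0,80),25,a,-1)
```

```text
[[0.0, 0.21, -0.56], [0.0, 0.0, 0.0], -1],[[0.0, 0.21, -0.56], [0.0, 0.0, 0.0], -1],[[0.0, 0.21, -0.57], [0.0, 0.0, 0.0], -1],[[0.01, 0.2, -0.56], [0.0, 0.0, 0.0], -1],[[0.0, 0.21, -0.57], [0.0, 0.0, 0.0], -1],

end [ 476.6 -329.7  258.1] [0.807 0.564 0.102 0.143]
[[0.13, -0.02, -0.03], [-0.664, 0.017, -0.017], -1],[[0.13, -0.02, -0.03], [-0.664, 0.017, -0.017], -1],[[0.13, -0.02, -0.04], [-0.664, 0.017, -0.017], -1],[[0.13, -0.02, -0.04], [-0.664, 0.017, -0.017], -1],[[0.13, -0.01, -0.04], [-0.664, 0.017, -0.017], -1],
[[0.13, -0.01, -0.04], [-0.664, 0.017, -0.017], -1],[[0.13, -0.01, -0.04], [-0.664, 0.017, -0.017], -1],[[0.13, -0.01, -0.04], [-0.664, 0.017, -0.017], -1],[[0.13, -0.0, -0.04], [-0.664, 0.017, -0.017], -1],[[0.13, -0.0, -0.04], [-0.664, 0.017, -0.017], -1],
[[0.13, 0.0, -0.04], [-0.664, 0.017, -0.017], -1],[[0.13, 0.01, -0.04], [-0.664, 0.017, -0.017], -1],[[0.12, 0.01, -0.04], [-0.664, 0.017, -0.017], -1],[[0.13, 0.01, -0.03], [-0.664, 0.017, -0.017], -1],[[0.12, 0.01, -0.03], [-0.664, 0.017, -0.017], -1],

end [ 480. -290.  265.] [0.62  0.45  0.378 0.52 ]
[[0.72, -
[... 589 characters left out ...]
1],[[0.74, -0.07, -0.07], [-0.0, 0.118, -0.021], -1],[[0.74, -0.07, -0.06], [-0.0, 0.118, -0.021], -1],[[0.74, -0.07, -0.05], [-0.0, 0.118, -0.021], -1],
[[0.74, -0.07, -0.04], [-0.0, 0.118, -0.021], -1],[[0.74, -0.07, -0.04], [-0.0, 0.118, -0.021], -1],[[0.74, -0.06, -0.03], [-0.0, 0.118, -0.021], -1],[[0.74, -0.06, -0.02], [-0.0, 0.118, -0.021], -1],[[0.74, -0.06, -0.01], [-0.0, 0.118, -0.021], -1],
[[0.74, -0.06, 0.0], [-0.0, 0.118, -0.021], -1],[[0.75, -0.06, 0.01], [-0.0, 0.118, -0.021], -1],[[0.74, -0.06, 0.02], [-0.0, 0.118, -0.021], -1],[[0.75, -0.06, 0.03], [-0.0, 0.118, -0.021], -1],[[0.74, -0.05, 0.05], [-0.0, 0.118, -0.021], -1],

end [499.   80.9 235. ] [0.542 0.542 0.454 0.454]
```

Request:
move_arm --moves '[[[0,0.2,-0.55],[0,0,0],-1],[[0,0.2,-0.55],[0,0,0],-1],[[0,0.2,-0.55],[0,0,0],-1],[[0,0.2,-0.55],[0,0,0],-1],[[0,0.2,-0.55],[0,0,0],-1]]'

```text
time: 9.68
tool_pos: [475.9, -329.3, 256.0]
tcp_rot: [0.807, 0.564, 0.102, 0.142]
wrist_force: [-0.1, -0.9, -2.1]
width: 16.1
grip_force: 58.5
```

Request:
move_arm --moves '[[[0.1,0,-0.05],[-0.4,0.02,-0.02],-1],[[0.13,0,-0.05],[-0.65,0.02,-0.02],-1],[[0.13,0,-0.05],[-0.65,0.02,-0.02],-1],[[0.13,0,-0.05],[-0.65,0.02,-0.02],-1],[[0.13,0,-0.05],[-0.65,0.02,-0.02],-1]]'

```text
time: 10.3
tool_pos: [477.9, -316.8, 260.2]
tcp_rot: [0.771, 0.546, 0.193, 0.265]
wrist_force: [0.8, 0.2, -2.1]
width: 16.4
grip_force: 58.6
```

Request:
move_arm --moves '[[[0.13,0,-0.05],[-0.7,0.02,-0.02],-1],[[0.13,0,-0.05],[-0.7,0.02,-0.02],-1],[[0.13,0,-0.05],[-0.7,0.02,-0.02],-1],[[0.13,0,-0.05],[-0.7,0.02,-0.02],-1],[[0.13,0,-0.05],[-0.7,0.02,-0.02],-1]]'

```text
time: 10.92
tool_pos: [478.7, -303.5, 263.9]
tcp_rot: [0.706, 0.507, 0.292, 0.399]
wrist_force: [-0.2, -1.1, -2.4]
width: 16.2
grip_force: 58.7
```

Request:
move_arm --moves '[[[0.13,0,-0.05],[-0.7,0.02,-0.02],-1],[[0.13,0,-0.05],[-0.7,0.02,-0.02],-1],[[0.13,0,-0.05],[-0.7,0.02,-0.02],-1],[[0.13,0,-0.05],[-0.7,0.02,-0.02],-1],[[0.13,0,0],[-0.5,0,0],-1]]'

```text
time: 11.55
tool_pos: [503.1, -321.6, 286.6]
tcp_rot: [0.63, 0.466, 0.374, 0.496]
wrist_force: [-0.2, 0.0, -1.6]
width: 16.2
grip_force: 59.0
```

Run:
```python
from plan import *
o=r.get_obs(); print(o['time'],o['tool_pos'],o['qpos'],o['wrist_force'],o['width']); q=R.from_quat(o['tcp_rot']); print(q.as_matrix().round(3), (q.inv()*grip_R(-18,80)).as_rotvec(degrees=True))
B=np.array([502,218]); psi=0
plan([B[0]-3,B[1]-137,235],grip_R(0,80),25,None,-1)
```

```text
11.55 [ 503.06762305 -321.60117717  286.61261608] [-1.04947     0.3278474  -1.29733287 -1.31151816  0.73792859  1.36510429] [-0.21168521  0.0221962  -1.55639014] 16.242646671195285
[[ 0.285  0.216  0.934]
 [ 0.959 -0.073 -0.275]
 [ 0.009  0.974 -0.228]] [-3.20271441 -1.5326105  -0.20722158]
[[0.77, -0.16, -0.21], [-0.021, 0.107, -0.025], -1],[[0.77, -0.16, -0.2], [-0.021, 0.107, -0.025], -1],[[0.77, -0.16, -0.19], [-0.021, 0.107, -0.025], -1],[[0.78, -0.15, -0.18], [-0.021, 0.107, -0.025], -1],[[0.78, -0.15, -0.17], [-0.021, 0.107, -0.025], -1],
[[0.78, -0.15, -0.16], [-0.021, 0.107, -0.025], -1],[[0.78, -0.15, -0.16], [-0.021, 0.107, -0.025], -1],[[0.79, -0.14, -0.15], [-0.021, 0.107, -0.025], -1],[[0.79, -0.14, -0.14], [-0.021, 0.107, -0.025], -1],[[0.79, -0.14, -0.13], [-0.021, 0.107, -0.025], -1],
[[0.79, -0.14, -0.12], [-0.021, 0.107, -0.025], -1],[[0.79, -0.14, -0.11], [-0.021, 0.107, -0.025], -1],[[0.79, -0.13, -0.1], [-0.021, 0.107, -0.025], -1],[[0.8, -0.13, -0.1], [-0.021, 0.107, -0.025], -1],[[0.8, -0.13, -0.09], [-0.021, 0.107, -0.025], -1],
[[0.8, -0.13, -0.08], [-0.021, 0.107, -0.025], -1],[[0.8, -0.12, -0.07], [-0.021, 0.107, -0.025], -1],[[0.8, -0.12, -0.06], [-0.021, 0.107, -0.025], -1],[[0.8, -0.12, -0.05], [-0.021, 0.107, -0.025], -1],[[0.8, -0.12, -0.04], [-0.021, 0.107, -0.025], -1],
[[0.8, -0.11, -0.03], [-0.021, 0.107, -0.025], -1],[[0.8, -0.11, -0.03], [-0.021, 0.107, -0.025], -1],[[0.8, -0.11, -0.02], [-0.021, 0.107, -0.025], -1],[[0.81, -0.11, -0.01], [-0.021, 0.107, -0.025], -1],[[0.8, -0.11, 0.01], [-0.021, 0.107, -0.025], -1],

end [499.1  80.9 234.9] [0.542 0.541 0.455 0.455]
```

The wrist folded onto joint 3's limit (-1.30), so my final yaw of 0 is too cramped. I'll fit the arm geometry from the poses recorded so far and pick a final yaw with more room.

```bash
cat > kin.py <<'E'
from plan import *
from scipy.optimize import least_squares
D=[([.966,.291,-.153,1.127,0,1.431],[235.791,469.069,253.305],[.2308,.973,0,0]),
([-.46556,.09323,-.40281,1.0749,0,1.1018],[403.48,-121.11,253.22],[.706,.708,0,0]),
([-.72561,.39091,-.06,1.1202,0,1.1715],[472.64,-321.82,233.69],[.81257,.58286,0,0]),
([-.81387,.3323,-.62654,.29723,.1581,1.133],[476.34,-328.86,101.51],[.8071,.564,.10182,.14185])]
o=r.get_obs(); D.append((list(o['qpos']),list(o['tool_pos']),list(o['tcp_rot'])))
def arm(q,k):
    Lt,L1,a,b,r0,z0,d=k
    f=q[1]-q[2]
    rr=r0+L1*np.sin(q[1])+a*np.cos(f)+b*np.sin(f); z=z0+L1*np.cos(q[1])-a*np.sin(f)+b*np.cos(f)
    c,s=np.cos(q[0]),np.sin(q[0])
    return np.array([rr*c-d*s,rr*s+d*c,z])
def zt(R_): return R_.as_matrix()[:,2]
k=least_squares(lambda k:np.concatenate([arm(q,k)+k[0]*zt(R.from_quat(u))-p for q,p,u in D]+[0.002*(np.array(k)-[180,350,350,0,0,250,73])]),[180,350,350,0,0,250,73]).x
def ik(p,Rt):
    P=np.array(p)-k[0]*zt(Rt); s=least_squares(lambda q:arm([*q],k)-P,[0,.3,-.6],bounds=([-2.5,-.91,-1.6],[2.5,1.74,1.37])); q=s.x
    Rz=R.from_euler('z',q[0]); v=Rz.inv().apply(zt(Rt)) # q5 yaw out of plane, pitch in plane
    q5=np.arcsin(np.clip(v[1],-1,1)); pitch=np.arctan2(-v[2],v[0]); return q.round(2),round(pitch-(q[1]-q[2]),2),round(q5,2),round(float(np.linalg.norm(s.fun)),1)
E
python3 - <<'E'
from kin import *
print(k.round(1)); 
for q,p,u in D: print((arm(q,k)+k[0]*zt(R.from_quat(u))-p).round(1),ik(p,R.from_quat(u)),q[3:5])
for psi in range(-20,81,20):
    a=np.radians(psi); g=np.array([502,218])+137*np.array([np.sin(a),-np.cos(a)])-3*np.array([np.cos(a),np.sin(a)])
    for z in(168,240): print(psi,g.round(),z,ik([*g,z],grip_R(psi,80)))
E
```

```text
[330.4 521.9 291.4  56.6  83.3 151.   68.1]
[ 4.1 -2.2 -6.9] (array([ 0.97,  0.29, -0.13]), np.float64(1.15), np.float64(0.0), 0.0) [1.127, 0]
[-2.  -4.3 -2. ] (array([-0.45,  0.09, -0.4 ]), np.float64(1.08), np.float64(0.0), 0.0) [1.0749, 0]
[-1.7 -4.8 -6.7] (array([-0.72,  0.39, -0.05]), np.float64(1.14), np.float64(0.0), 0.0) [1.1202, 0]
[ 1.3 -1.7 26.5] (array([-0.81,  0.37, -0.68]), np.float64(0.2), np.float64(0.16), 0.0) [0.29723, 0.1581]
[ 10.1  11.4 -11. ] (array([-1.1 ,  0.28, -1.26]), np.float64(-1.22), np.float64(0.78), 0.0) [np.float64(-1.3115181607453381), np.float64(0.7379285881278305)]
-20 [452.  90.] 168 (array([ 0.72,  0.93, -1.6 ]), np.float64(-2.18), np.float64(-1.04), 59.2)
-20 [452.  90.] 240 (array([ 0.68,  0.61, -1.6 ]), np.float64(-1.88), np.float64(-1.01), 19.3)
0 [499.  81.] 168 (array([ 0.19,  0.74, -1.6 ]), np.float64(-2.16), np.float64(-0.19), 109.5)
0 [499.  81.] 240 (array([ 0.13,  0.39, -1.6 ]), np.float64(-1.81), np.float64(-0.13), 58.0)
20 [546.  88.] 168 (array([-0.32,  0.91, -1.6 ]), np.float64(-2.29), np.float64(0.66), 66.3)
20 [546.  88.] 240 (array([-0.36,  0.59, -1.6 ]), np.float64(-1.96), np.float64(0.7), 25.1)
40 [588. 111.] 168 (array([-0.48,  0.86, -1.37]), np.float64(-1.8), np.float64(1.14), 0.0)
40 [588. 111.] 240 (array([-0.48,  0.56, -1.25]), np.float64(-1.38), np.float64(1.14), 0.0)
60 [619. 147.] 168 (array([-0.43,  0.78, -0.91]), np.float64(-0.61), np.float64(1.37), 0.0)
60 [619. 147.] 240 (array([-0.43,  0.61, -0.85]), np.float64(-0.36), np.float64(1.37), 0.0)
80 [636. 191.] 168 (array([-0.33,  0.84, -0.51]), np.float64(0.95), np.float64(1.33), 0.0)
80 [636. 191.] 240 (array([-0.33,  0.72, -0.46]), np.float64(1.13), np.float64(1.33), 0.0)
```

```bash
cat > kin2.py <<'E'
from plan import *
from scipy.optimize import least_squares, minimize
import re
src=open('kin.py').read(); exec(src[src.index('D=['):src.index('def arm')])
def fk(q,k):
    Lt,L1,a,b,r0,z0,d,m,d2=k; f=q[1]-q[2]; pt=f+q[3]
    base=np.array([r0+L1*np.sin(q[1])+a*np.cos(f)+b*np.sin(f)+m*np.cos(pt)+d2*np.sin(pt), d, z0+L1*np.cos(q[1])-a*np.sin(f)+b*np.cos(f)-m*np.sin(pt)+d2*np.cos(pt)])
    t=np.array([np.cos(pt)*np.cos(q[4]),np.sin(q[4]),-np.sin(pt)*np.cos(q[4])])
    Rz=R.from_euler('z',q[0]); return Rz.apply(base+Lt*t),Rz.apply(t)
x0=np.array([200,400,350,0,0,200,73,100,0.])
s=least_squares(lambda k:np.concatenate([fk(q,k)[0]-p for q,p,u in D]+[0.002*(k-x0)]),x0); k=s.x
lo=np.array([-2.52,-.91,-1.3,-1.96,-1.52]);hi=np.array([2.52,1.74,1.37,2.02,1.47])
def ik(p,Rt,q0):
    z=Rt.as_matrix()[:,2]
    return least_squares(lambda q:np.concatenate([fk(q,k)[0]-p,300*(fk(q,k)[1]-z)]),np.clip(q0,lo+.01,hi-.01),bounds=(lo,hi))
def goal(psi,z,tilt=80,B=(502,218)):
    a=np.radians(psi); g=np.array(B)+137*np.array([np.sin(a),-np.cos(a)])-3*np.array([np.cos(a),np.sin(a)]); return np.array([*g,z]),grip_R(psi,tilt)
E
python3 - <<'E'
from kin2 import *
print(k.round(1))
for q,p,u in D: print((fk(q,k)[0]-p).round(1),(fk(q,k)[1]-R.from_quat(u).as_matrix()[:,2]).round(3))
for tilt in (80,):
  for psi in range(-60,91,15):
    for z in(170,230):
        g,Rt=goal(psi,z,tilt); s=min((ik(g,Rt,q0) for q0 in([-.4,.8,-.9,-.6,1],[0,.5,-1.2,-1,0],[.7,.6,-1,-1,-1])),key=lambda s:s.cost)
        print(psi,g.round(),s.x.round(2),round(float(np.sqrt(2*s.cost)),1))
E
```

```text
[302.1 509.7 385.4  60.1  -0.  297.9  72.9 119.5   0. ]
[-0.1  0.1 -0. ] [-0. -0.  0.]
[-0. -0.  0.] [-0.  0.  0.]
[-0. -0.  0.] [-0.  0.  0.]
[-0. -0.  0.] [0. 0. 0.]
[ 0.  0. -0.] [-0.  0. -0.]
-60 [382. 152. 170.] [ 0.9   0.88 -0.36  1.44 -1.16] 0.0
-60 [382. 152. 230.] [ 0.9   0.78 -0.36  1.55 -1.16] 0.0
-45 [403. 123. 170.] [ 0.86  0.64 -0.78  0.53 -1.38] 0.0
-45 [403. 123. 230.] [ 0.86  0.51 -0.75  0.69 -1.38] 0.0
-30 [431. 101. 170.] [ 0.75  0.76 -1.3  -1.4  -1.25] 17.0
-30 [431. 101. 230.] [ 0.74  0.48 -1.3  -1.16 -1.24] 13.0
-15 [464.  86. 170.] [ 0.62  0.99 -1.3  -1.96 -1.03] 73.4
-15 [464.  86. 230.] [ 0.59  0.35 -1.3  -1.16 -0.94] 67.0
0 [499.  81. 170.] [ 0.4   0.93 -1.3  -1.96 -0.6 ] 109.1
0 [499.  81. 230.] [ 0.22  0.12 -1.3  -0.99 -0.3 ] 95.3
15 [535.  85. 170.] [-0.34  0.95 -1.3  -1.96  0.72] 89.0
15 [535.  85. 230.] [-0.3   0.24 -1.3  -1.11  0.6 ] 76.7
30 [568.  98. 170.] [-0.41  0.96 -1.3  -1.95  0.95] 22.2
30 [568.  98. 230.] [-0.41  0.59 -1.3  -1.53  0.95] 22.3
45 [597. 119. 170.] [-0.42  0.79 -1.14 -1.47  1.16] 0.0
45 [597. 119. 230.] [-0.42  0.58 -1.14 -1.26  1.16] 0.0
60 [619. 147. 170.] [-0.38  0.67 -0.83 -0.61  1.35] 0.0
60 [619. 147. 230.] [-0.38  0.53 -0.81 -0.45  1.35] 0.0
75 [634. 180. 170.] [-0.32  0.81 -0.28  0.8   1.39] 0.0
75 [634. 180. 230.] [-0.32  0.72 -0.26  0.91  1.39] 0.0
90 [639. 215. 170.] [-0.24  1.05  0.18  1.63  1.27] 0.0
90 [639. 215. 230.] [-0.24  0.97  0.19  1.72  1.27] 0.0
```

```bash
cat >> kin2.py <<'E'
from scipy.spatial.transform import Slerp
def frame(q): # tool frame with roll zero
    return R.from_euler('z',q[0])*R.from_euler('y',q[1]-q[2]+q[3])*R.from_euler('z',q[4])*R.from_euler('y',np.pi/2)
def roll(q,Rt): 
    return (frame(q).inv()*Rt).as_rotvec()[2]
off=[(roll(q,R.from_quat(u))-q[5]) for q,p,u in D]
def check(p0,R0,p1,R1,q0,n=8):
    q=np.array(q0[:5]); S=Slerp([0,1],R.concatenate([R0,R1]))
    for i in range(n+1):
        t=i/n; p=(1-t)*p0+t*p1; Rt=S(t); s=ik(p,Rt,q); q=s.x; rl=(roll(q,Rt)-off[0]+np.pi)%(2*np.pi)-np.pi
        print(p.round(),q.round(2),round(rl,2),round(float(np.sqrt(2*s.cost)),1))
E
python3 - <<'E'
from kin2 import *
print(np.round(off,3))
o=r.get_obs(); p0=np.array(o['tool_pos']);R0=R.from_quat(o['tcp_rot'])
for psi,z in((48,250),(55,250)):
    print(psi); check(p0,R0,*goal(psi,z),o['qpos'])
    m=np.array([600,-200,270]); Rm=grip_R(0,80)
    print('via'); check(p0,R0,m,Rm,o['qpos'],4); check(m,Rm,*goal(psi,z),[-.7,.3,-.8,-.8,.7],6)
E
```

```text
[ 0.001  0.001 -0.     0.     0.   ]
48
[ 503. -322.  287.] [-1.05  0.33 -1.3  -1.31  0.74] 1.36 0.0
[ 515. -266.  282.] [-1.02  0.31 -1.3  -1.26  0.85] 1.31 5.0
[ 528. -210.  277.] [-0.97  0.32 -1.3  -1.22  0.94] 1.26 7.1
[ 540. -154.  273.] [-0.9   0.34 -1.3  -1.22  1.01] 1.22 5.9
[552. -99. 268.] [-0.82  0.39 -1.3  -1.26  1.06] 1.2 1.8
[565. -43. 264.] [-0.73  0.42 -1.27 -1.25  1.1 ] 1.18 0.0
[577.  13. 259.] [-0.62  0.44 -1.22 -1.21  1.14] 1.15 0.0
[589.  68. 255.] [-0.52  0.47 -1.16 -1.14  1.17] 1.12 0.0
[602. 124. 250.] [-0.41  0.5  -1.07 -1.06  1.21] 1.09 0.0
via
[ 503. -322.  287.] [-1.05  0.33 -1.3  -1.31  0.74] 1.36 0.0
[ 527. -291.  282.] [-0.98  0.38 -1.3  -1.38  0.75] 1.37 0.0
[ 552. -261.  278.] [-0.92  0.43 -1.29 -1.43  0.76] 1.38 0.0
[ 576. -230.  274.] [-0.85  0.47 -1.27 -1.48  0.76] 1.39 0.0
[ 600. -200.  270.] [-0.79  0.52 -1.24 -1.51  0.77] 1.4 0.0
[ 600. -200.  270.] [-0.79  0.52 -1.24 -1.51  0.77] 1.4 0.0
[ 600. -146.  267.] [-0.75  0.52 -1.25 -1.49  0.88] 1.36 0.0
[601. -92. 263.] [-0.71  0.51 -1.24 -1.45  0.97] 1.31 0.0
[601. -38. 260.] [-0.65  0.51 -1.22 -1.3
[... 746 characters left out ...]
287.] [-1.05  0.33 -1.3  -1.31  0.74] 1.36 0.0
[ 527. -291.  282.] [-0.98  0.38 -1.3  -1.38  0.75] 1.37 0.0
[ 552. -261.  278.] [-0.92  0.43 -1.29 -1.43  0.76] 1.38 0.0
[ 576. -230.  274.] [-0.85  0.47 -1.27 -1.48  0.76] 1.39 0.0
[ 600. -200.  270.] [-0.79  0.52 -1.24 -1.51  0.77] 1.4 0.0
[ 600. -200.  270.] [-0.79  0.52 -1.24 -1.51  0.77] 1.4 0.0
[ 602. -144.  267.] [-0.76  0.51 -1.24 -1.47  0.9 ] 1.35 0.0
[604. -88. 263.] [-0.71  0.5  -1.21 -1.39  1.01] 1.29 0.0
[606. -32. 260.] [-0.65  0.49 -1.17 -1.27  1.1 ] 1.22 0.0
[608.  25. 257.] [-0.58  0.48 -1.11 -1.13  1.18] 1.13 0.0
[610.  81. 253.] [-0.49  0.48 -1.03 -0.94  1.24] 1.03 0.0
[613. 137. 250.] [-0.4   0.48 -0.93 -0.71  1.3 ] 0.89 0.0
```

Run:
```python
from kin2 import *
o=r.get_obs(); p0=np.array(o['tool_pos']);R0=R.from_quat(o['tcp_rot'])
m=np.array([620,-200,280]); Rm=grip_R(5,80)
check(p0,R0,m,Rm,o['qpos'],5); check(m,Rm,*goal(50,250),[-.7,.5,-1.2,-1.4,.8],6)
a=plan(m,Rm,10,None,-1); plan(*goal(50,240),20,a,-1)
```

```text
[ 503. -322.  287.] [-1.05  0.33 -1.3  -1.31  0.74] 1.36 0.0
[ 526. -297.  285.] [-1.    0.36 -1.28 -1.33  0.76] 1.36 0.0
[ 550. -273.  284.] [-0.95  0.39 -1.26 -1.35  0.79] 1.36 0.0
[ 573. -249.  283.] [-0.9   0.42 -1.23 -1.35  0.81] 1.36 0.0
[ 597. -224.  281.] [-0.85  0.44 -1.19 -1.35  0.84] 1.36 0.0
[ 620. -200.  280.] [-0.8   0.47 -1.15 -1.35  0.86] 1.36 0.0
[ 620. -200.  280.] [-0.8   0.47 -1.15 -1.35  0.86] 1.36 0.0
[ 618. -145.  275.] [-0.76  0.47 -1.16 -1.33  0.95] 1.32 0.0
[615. -91. 270.] [-0.71  0.47 -1.16 -1.29  1.03] 1.27 0.0
[613. -36. 265.] [-0.65  0.48 -1.15 -1.23  1.1 ] 1.22 0.0
[610.  18. 260.] [-0.58  0.48 -1.13 -1.16  1.15] 1.16 0.0
[608.  73. 255.] [-0.5   0.48 -1.09 -1.07  1.2 ] 1.1 0.0
[605. 128. 250.] [-0.41  0.49 -1.03 -0.97  1.23] 1.04 0.0
[[0.75, 0.05, 0.39], [-0.051, 0.35, -0.08], -1],[[0.73, 0.05, 0.41], [-0.051, 0.35, -0.08], -1],[[0.72, 0.06, 0.44], [-0.051, 0.35, -0.08], -1],[[0.7, 0.06, 0.47], [-0.051, 0.35, -0.08], -1],[[0.68, 0.06, 0.49], [-0.051, 0.35, -0.08], -1],
[[0.66, 0.07, 0.52], [-0.051, 0.35, -0.08], -1],[[0.65, 0.07, 0.54], [-0.051, 0.35,
[... 516 characters left out ...]
], [0.0, 0.369, -0.065], -1],[[0.78, -0.05, 0.27], [0.0, 0.369, -0.065], -1],[[0.77, -0.05, 0.3], [0.0, 0.369, -0.065], -1],[[0.76, -0.04, 0.33], [0.0, 0.369, -0.065], -1],
[[0.74, -0.04, 0.36], [0.0, 0.369, -0.065], -1],[[0.73, -0.03, 0.38], [0.0, 0.369, -0.065], -1],[[0.71, -0.03, 0.41], [0.0, 0.369, -0.065], -1],[[0.7, -0.03, 0.44], [0.0, 0.369, -0.065], -1],[[0.68, -0.02, 0.47], [0.0, 0.369, -0.065], -1],
[[0.66, -0.02, 0.49], [0.0, 0.369, -0.065], -1],[[0.64, -0.01, 0.52], [0.0, 0.369, -0.065], -1],[[0.63, -0.01, 0.54], [0.0, 0.369, -0.065], -1],[[0.6, 0.0, 0.57], [0.0, 0.369, -0.065], -1],[[0.58, 0.01, 0.59], [0.0, 0.369, -0.065], -1],

end [605.1 127.6 240.1] [0.262 0.72  0.604 0.22 ]
```

Request:
move_arm --moves '[[[0.4,0.05,0.2],[0,0.2,0],-1],[[0.75,0.05,0.4],[-0.05,0.35,-0.08],-1],[[0.7,0.05,0.45],[-0.05,0.35,-0.08],-1],[[0.7,0.05,0.45],[-0.05,0.35,-0.08],-1],[[0.7,0.05,0.5],[-0.05,0.35,-0.08],-1]]'

```text
time: 12.18
tool_pos: [556.9, -264.8, 283.2]
tcp_rot: [0.583, 0.514, 0.423, 0.467]
wrist_force: [-1.1, -0.0, -1.8]
width: 16.2
grip_force: 59.0
```

Request:
move_arm --moves '[[[0.65,0.05,0.5],[-0.05,0.35,-0.08],-1],[[0.65,0.05,0.55],[-0.05,0.35,-0.08],-1],[[0.6,0.05,0.55],[-0.05,0.35,-0.08],-1],[[0.6,0.1,0.6],[-0.05,0.35,-0.08],-1],[[0.6,0.1,0.6],[-0.05,0.35,-0.08],-1]]'

```text
time: 12.8
tool_pos: [615.8, -205.4, 279.6]
tcp_rot: [0.525, 0.561, 0.471, 0.434]
wrist_force: [0.2, -0.6, -2.6]
width: 16.1
grip_force: 59.0
```

Run:
```python
from kin2 import *
o=r.get_obs(); print(o['time'],o['tool_pos'],o['qpos'].round(2),o['wrist_force'],o['width'])
p0=np.array(o['tool_pos']);R0=R.from_quat(o['tcp_rot'])
check(p0,R0,*goal(50,240),o['qpos'],5)
plan(*goal(50,240),20,None,-1)
```

```text
12.8 [ 615.77281287 -205.42927902  279.6345836 ] [-0.81  0.46 -1.15 -1.34  0.86  1.37] [ 0.20157943 -0.61064267 -2.60098695] 16.114948972451245
[ 616. -205.  280.] [-0.81  0.46 -1.15 -1.34  0.86] 1.36 0.0
[ 614. -139.  272.] [-0.76  0.47 -1.17 -1.32  0.97] 1.31 0.0
[611. -72. 264.] [-0.7   0.48 -1.17 -1.28  1.06] 1.25 0.0
[609.  -6. 256.] [-0.61  0.49 -1.14 -1.21  1.13] 1.18 0.0
[607.  61. 248.] [-0.52  0.51 -1.1  -1.12  1.19] 1.12 0.0
[605. 128. 240.] [-0.41  0.52 -1.04 -1.    1.23] 1.04 0.0
[[0.83, -0.1, 0.05], [-0.001, 0.375, -0.071], -1],[[0.83, -0.09, 0.08], [-0.001, 0.375, -0.071], -1],[[0.83, -0.09, 0.12], [-0.001, 0.375, -0.071], -1],[[0.82, -0.08, 0.15], [-0.001, 0.375, -0.071], -1],[[0.82, -0.07, 0.18], [-0.001, 0.375, -0.071], -1],
[[0.81, -0.07, 0.21], [-0.001, 0.375, -0.071], -1],[[0.8, -0.06, 0.25], [-0.001, 0.375, -0.071], -1],[[0.79, -0.06, 0.28], [-0.001, 0.375, -0.071], -1],[[0.78, -0.05, 0.31], [-0.001, 0.375, -0.071], -1],[[0.77, -0.04, 0.34], [-0.001, 0.375, -0.071], -1],
[[0.75, -0.04, 0.37], [-0.001, 0.375, -0.071], -1],[[0.74, -0.03, 0.4], [-0.001, 0.375, -0.071], -1],[[0.72, -0.03, 0.42], [-0.001, 0.375, -0.071], -1],[[0.71, -0.02, 0.45], [-0.001, 0.375, -0.071], -1],[[0.69, -0.02, 0.48], [-0.001, 0.375, -0.071], -1],
[[0.67, -0.01, 0.51], [-0.001, 0.375, -0.071], -1],[[0.65, -0.01, 0.53], [-0.001, 0.375, -0.071], -1],[[0.62, -0.0, 0.55], [-0.001, 0.375, -0.071], -1],[[0.6, 0.0, 0.58], [-0.001, 0.375, -0.071], -1],[[0.58, 0.01, 0.61], [-0.001, 0.375, -0.071], -1],

end [605.  127.7 239.9] [0.262 0.72  0.604 0.22 ]
```

Request:
move_arm --moves '[[[0.8,-0.1,0.05],[0,0.37,-0.07],-1],[[0.8,-0.1,0.1],[0,0.37,-0.07],-1],[[0.8,-0.1,0.1],[0,0.37,-0.07],-1],[[0.8,-0.08,0.15],[0,0.37,-0.07],-1],[[0.8,-0.08,0.2],[0,0.37,-0.07],-1]]'

```text
time: 13.42
tool_pos: [613.0, -124.3, 269.0]
tcp_rot: [0.467, 0.609, 0.512, 0.386]
wrist_force: [-1.0, -0.1, -2.1]
width: 16.2
grip_force: 59.0
```

Request:
move_arm --moves '[[[0.8,-0.06,0.2],[0,0.37,-0.07],-1],[[0.8,-0.06,0.25],[0,0.37,-0.07],-1],[[0.8,-0.06,0.3],[0,0.37,-0.07],-1],[[0.8,-0.05,0.3],[0,0.37,-0.07],-1],[[0.75,-0.04,0.35],[0,0.37,-0.07],-1]]'

```text
time: 14.05
tool_pos: [611.2, -40.6, 259.1]
tcp_rot: [0.404, 0.652, 0.547, 0.335]
wrist_force: [-0.4, -0.7, -2.6]
width: 16.0
grip_force: 59.0
```

Request:
move_arm --moves '[[[0.75,-0.04,0.35],[0,0.37,-0.07],-1],[[0.75,-0.03,0.4],[0,0.37,-0.07],-1],[[0.7,-0.03,0.4],[0,0.37,-0.07],-1],[[0.7,-0.02,0.45],[0,0.37,-0.07],-1],[[0.7,-0.02,0.5],[0,0.37,-0.07],-1]]'

```text
time: 14.68
tool_pos: [609.0, 42.2, 249.3]
tcp_rot: [0.337, 0.689, 0.577, 0.28]
wrist_force: [0.1, -0.7, -1.5]
width: 15.6
grip_force: 59.0
```

Request:
move_arm --moves '[[[0.65,0,0.5],[0,0.37,-0.07],-1],[[0.65,0,0.5],[0,0.37,-0.07],-1],[[0.6,0,0.55],[0,0.37,-0.07],-1],[[0.5,0,0.5],[0,0.3,-0.07],-1],[[0,0,0],[0,0,0],-1]]'

```text
time: 15.3
tool_pos: [607.8, 104.8, 242.2]
tcp_rot: [0.283, 0.713, 0.596, 0.237]
wrist_force: [-0.2, 0.2, -1.6]
width: 16.3
grip_force: 59.0
```

Run:
```python
from kin2 import *
o=r.get_obs(); print(o['time'],o['tool_pos'],o['qpos'].round(2),o['wrist_force'],o['torque'],o['width'])
print(R.from_quat(o['tcp_rot']).as_matrix().round(3))
save('top','t5'); save('scene','s5')
a=cv2.imread('pics/t5_full.png')[140:290,170:330];b=cv2.imread('pics/s5_full.png')[100:250,270:430]
cv2.imwrite('pics/m5.png',np.hstack([cv2.resize(x,(400,375),interpolation=cv2.INTER_CUBIC) for x in(a,b)]))
```

```text
15.3 [607.7792385  104.81331876 242.17526144] [-0.44  0.52 -1.06 -1.05  1.21  1.07] [-0.23876853  0.15438342 -1.62682651] [-1.14100869  0.84778445 -0.03739068] 16.25601300934007
[[-0.727  0.121  0.676]
 [ 0.687  0.128  0.715]
 [ 0.     0.984 -0.176]]
```

View pics/m5.png

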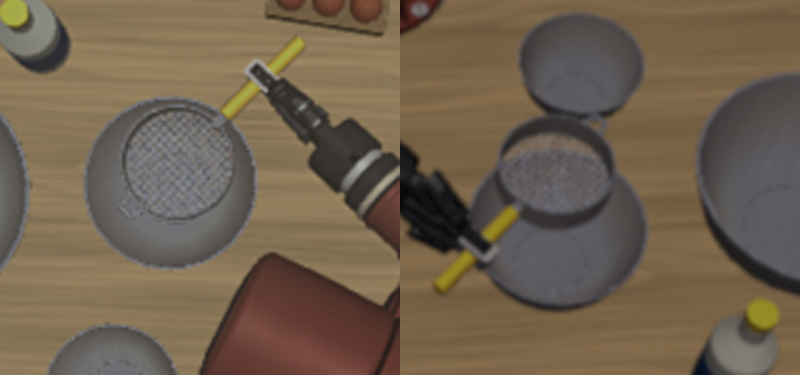

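Both views show the sieve held over the middle bowl, roughly level with the open side up. It is offset toward the far side, and the other things have not moved. I'll overlay the predicted outlines to check level, slip and bowl centre.

```bash
cat > ov.py <<'E'
from kin2 import *
def overlay(t,s,out,B):
    o=r.get_obs(); p=np.array(o['tool_pos']);Rt=R.from_quat(o['tcp_rot'])
    Rs=Rt*grip_R(0,80).inv()  # sieve frame: z up, -y handle, when tilt 80
    M=p+3*Rt.as_matrix()[:,2]+Rs.apply([0,137,-25]); th=np.linspace(0,2*np.pi,180)
    C=lambda rad,z:np.c_[rad*np.cos(th),rad*np.sin(th),0*th+z]
    L=[(M+Rs.apply(C(65,0)),(0,0,255)),(M+Rs.apply(C(65,35)),(0,255,0)),(np.array([*B,100])+C(110,0),(255,0,255)),(M+Rs.apply(np.array([[0,-75,25],[0,-200,25]])),(255,0,0))]
    im=[]
    for n,c in((t,(190,150,340,270)),(s,(270,120,420,240))):
        x0,y0,x1,y1=c; k_=2.66; I=cv2.resize(cv2.imread(f'pics/{n}_full.png')[y0:y1,x0:x1],(400,320),interpolation=cv2.INTER_CUBIC); f=400/(x1-x0)
        for P,col in L:
            pts=np.array([proj(n,q) for q in P]); pts=((pts+.5-[x0,y0])*f).astype(np.int32); cv2.polylines(I,[pts],False,col,1)
        im.append(I)
    cv2.imwrite(out,np.hstack(im)); print('mesh',M.round(1),'z',Rs.as_matrix()[:,2].round(3))
E
python3 -c "
from ov import *
overlay('t5','s5','pics/o5.png',(502,218))"
```

```text
mesh [510.3 200.4 216.7] z [0.002 0.002 1.   ]
```

View pics/o5.png

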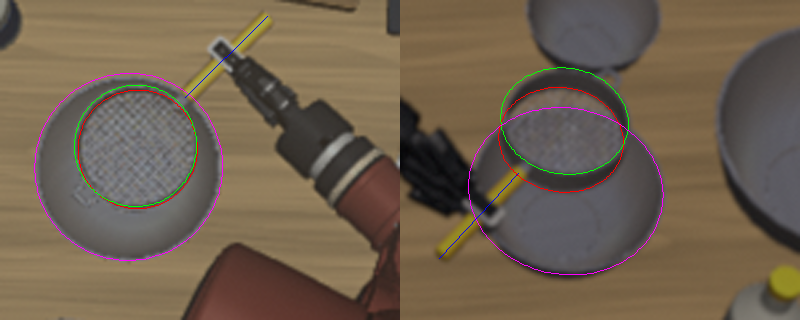

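The overlay matches: hoop, handle and bowl rim all fit the model within a pixel or two, so the sieve is level with no slip and the bowl centre (502,218) holds. Now I centre and lower it.

Run:
```python
from kin2 import *
o=r.get_obs(); p0=np.array(o['tool_pos']);R0=R.from_quat(o['tcp_rot']); p1=p0+[-8.3,17.6,-76]
check(p0,R0,p1,R0,o['qpos'],3); plan(p1,R0,10,None,-1)
```

```text
[608. 104. 242.] [-0.45  0.52 -1.06 -1.05  1.21] 1.07 0.0
[605. 110. 217.] [-0.44  0.6  -1.09 -1.17  1.2 ] 1.09 0.0
[602. 116. 192.] [-0.42  0.69 -1.1  -1.29  1.19] 1.1 0.0
[599. 122. 166.] [-0.41  0.78 -1.11 -1.41  1.19] 1.11 0.0
[[0.09, -0.37, 0.1], [0.0, 0.0, 0.0], -1],[[0.09, -0.37, 0.1], [0.0, 0.0, 0.0], -1],[[0.09, -0.37, 0.1], [0.0, 0.0, 0.0], -1],[[0.09, -0.37, 0.1], [0.0, 0.0, 0.0], -1],[[0.09, -0.37, 0.1], [0.0, 0.0, 0.0], -1],
[[0.09, -0.37, 0.1], [0.0, 0.0, 0.0], -1],[[0.09, -0.36, 0.1], [0.0, 0.0, 0.0], -1],[[0.09, -0.37, 0.11], [0.0, 0.0, 0.0], -1],[[0.09, -0.36, 0.1], [0.0, 0.0, 0.0], -1],[[0.1, -0.37, 0.11], [0.0, 0.0, 0.0], -1],

end [599.5 121.7 166.2] [0.284 0.712 0.596 0.238]
```

Request:
move_arm --moves '[[[0.09,-0.37,0.1],[0,0,0],-1],[[0.09,-0.37,0.1],[0,0,0],-1],[[0.09,-0.37,0.1],[0,0,0],-1],[[0.09,-0.37,0.1],[0,0,0],-1],[[0.09,-0.37,0.1],[0,0,0],-1]]'

```text
time: 16.02
tool_pos: [603.4, 112.7, 203.4]
tcp_rot: [0.284, 0.712, 0.596, 0.238]
wrist_force: [-0.2, -0.4, -1.9]
width: 16.2
grip_force: 59.0
```

Request:
move_arm --moves '[[[0.09,-0.37,0.1],[0,0,0],-1],[[0.09,-0.37,0.1],[0,0,0],-1],[[0.09,-0.37,0.1],[0,0,0],-1],[[0.09,-0.37,0.1],[0,0,0],-1],[[0.09,-0.3,0.1],[0,0,0],-1]]'

```text
time: 16.65
tool_pos: [599.4, 121.5, 166.7]
tcp_rot: [0.284, 0.712, 0.596, 0.238]
wrist_force: [-0.3, 0.7, -1.7]
width: 16.3
grip_force: 59.0
```

Request:
move_arm --moves '[[[0,0,0],[0,0,0],-1],[[0,0,0],[0,0,0],-1],[[0,0,0],[0,0,0],-1],[[0,0,0],[0,0,0],-1]]'

```text
time: 17.15
tool_pos: [599.5, 121.3, 167.6]
tcp_rot: [0.284, 0.712, 0.596, 0.238]
wrist_force: [-0.6, -0.6, -2.6]
width: 16.4
grip_force: 59.0
```

Run:
```python
from ov import *
o=r.get_obs(); print(o['time'],o['tool_pos'],o['qpos'].round(2),o['joint_vel'].round(3),o['wrist_force'],o['torque'],o['width'])
save('top','t6'); save('scene','s6'); overlay('t6','s6','pics/o6.png',(502,218))
```

```text
17.15 [599.5248788  121.31851821 167.55662473] [-0.42  0.78 -1.11 -1.4   1.19  1.11] [-0.002  0.002  0.001 -0.001 -0.    -0.001] [-0.58968757 -0.61796085 -2.61306311] [-1.17578066  0.81638541  0.02297003] 16.365747012364935
mesh [502.1 217.7 141.9] z [0.001 0.002 1.   ]
```

View pics/o6.png

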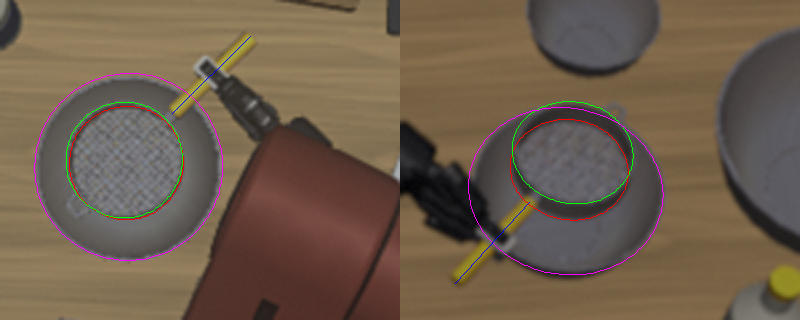

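The sieve is centred and level 42 mm above the rim. It is steady and touches only the gripper, and the bowl has not moved.

```bash
python3 -c "
from plant import r
print(r.finish_job())"
```

```text
the job is handed in; nothing more can be done
None
```

The job is handed in: the sieve is held level with its open side up, centred about 42 mm above the rim of the middle-sized bowl, steady and touching only the gripper, at 17 s of the 37 s allowed; the verdict was not reported back.

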